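Put the shopping away in the larder tray

ROBOT

A 7-joint arm with a two-finger parallel gripper is mounted at the origin on the work surface. World frame = base frame: x ahead of the robot, y to its left, z up, the work surface at z = 0. Lengths are in mm, angles in rad, forces in N, time in s.
With the tool pointing down it reaches from about 425 to 825 mm from the base axis. Payload 3.6 kg.
Tool frame: the origin (TCP) lies at the very end of the fingers, on their centre line; the grasp point (between the pads) lies 19 mm behind it; z points along the fingers, y is the line along which they close (so a half turn about z gives the same grasp; the last joint's range is limited). The gripper opens to 93 mm and grips with 3 to 60 N. Pads are 15 mm wide; open, the fingers measure 128 mm over their backs; the gripper's body (75 mm by 188 mm) begins 65 mm behind the grasp point.
Start: joints at [-1.28, 0.615, -0.013, 1.423, 0.008, 1.103, -0.04], TCP at [203.076, 617.432, 218.64] pointing down, gripper open.
Joint ranges: [-3.12, 3.12], [-0.3, 2.06], [-1.34, 1.32], [0.26, 2.42], [-1.36, 4.5], [0.01, 1.98], [-2.84, 2.84]. Speed limits (rad/s): [2.79, 2.79, 3.14, 3.14, 3.14, 3.14, 3.14].

INTERFACE

Orientations are given as a 3x3 rotation matrix whose columns are the frame's x, y, z axes.
In Python, from rig import ctrl gives the robot as it stands. The module is installed in compiled form; this text tells all that it offers.
- The arm moves only by the tool send_rows, never from a script. Its argument "moves" is a list of rows, each an object with "linear": the shift along the world's x, y, z in units of 100 mm (1.0 is 100 mm), a list of three; "yaw": the turn about the world's z in units of 180 degrees (1.0 is 180 degrees). In form: [{"linear": [tx, ty, tz], "yaw": yaw}, ...]. A call has 1 to 12 rows; each row is the pose to reach, as a shift and turn from the pose commanded when the call began, turning the shorter way round; what a row does not reach only later rows make up. A row lasts 1/12 s, in which the tool goes at most 41.7 mm and 7.16 degrees, less where a joint would pass 70% of its speed; a pose out of reach is approached as far as the arm can. A call with a number of a shift or a turn outside -1 to 1 is refused whole. A call with a gripper value outside its range is refused whole. "claw" is the closure, from 0 (fully open) to 1 (shut), set as the call begins (left out, the last holds). The fingers move at their own pace and stop on an object; the grip force is fixed at half the most. Time passes only in rows, so rows that repeat a pose let the fingers close. It gives the time, the measured TCP pose, the force, the opening and the grip force at its end, in the units of the state.
- ctrl.get_state(): the state, without advancing time (a new reading comes with each control period).
- ctrl.get_image(name): name is "scene" or "top" or "wrist"; returns a dict with "image" (420x560x3 uint8, red, green, blue), "mtx" (3x3 intrinsics, pixels), "D" ([k1, k2, p1, p2, k3] as OpenCV has them; the pictures are not rectified), "R" (3x3) and "t" (3): a world point X has camera coordinates R X + t. Camera axes: x right, y down, z forward; pixel columns grow to the right and rows downward; lengths in mm; the calibration is good to about 2 mm. A picture is of the moment at which its call begins. There is no depth.
- ctrl.close_job(): hands the job in; it is judged then, once.
The state is a dict: "time": time; "qpos": joint angles; "qd": joint speeds; "effort": joint torques, N m; "position": TCP position; "eef_rot": TCP orientation; "ft_force": force on the tool from outside, world axes, zero at the start; "wrist_torque": the same for the moment, N m; "gripper_width": finger opening in mm; "finger_force": force on a finger pad.
Only numpy, scipy, OpenCV 4.12 (cv2) and the standard library are available. Lean on these libraries where they do the work, as an engineer would, in place of code of your own. Each camera call takes 0.05 s, during which the arm holds its last target. There are 200 camera calls.

TASK

Put the shopping away in the oak larder tray: the jam jar goes in the compartment between the terracotta crock and the wide can, the carton in the compartment behind the crock, the square tea tin in the compartment behind the jam jar, and the small can squarely on top of the wide can. ('Behind' means on the side away from the robot.) Stand everything upright, set down gently and not dropped, and leave the crock, the wide can and all other things where they are.

Things in the scene. Friction and masses are not known exactly. Their poses are not given: they have to be found in the camera images.
- tray: Fixed oak tray, 202 (x) by 300 (y) by 28 mm high, origin at the centre of its underside on the table; x points away from the robot, y to its left, but for a small yaw. 2 rows of 3 open compartments centred at x = -49 (front) or +49 mm (back), y = -98, 0, +98 mm; each 92 mm square, floor 6 mm above the table, walls 6 mm thick. Crock and wide can stand at the two ends of the front row, either way round.
- crock: Round terracotta crock with a lid and a small knob, 78 mm in diameter, 78 mm high, origin at the centre of its underside; loose, at one end of the tray's front row. Not to be moved.
- widecan: Wide low round steel food can with a sage-green band, 84 mm in diameter, 48 mm high, flat top, origin at the centre of its underside; loose, at the other end of the tray's front row. Not to be moved.
- storejar: Round glass storage jar of pale dry food with a wide cork stopper, 72 mm in diameter, 84 mm high, origin at the centre of its underside; in the tray's compartment behind the wide can. Not to be moved.
- jam_centre (a point): Jam jar: round glass with dark jam, a pale label and a dark metal lid. Body 62 mm in diameter up to 64 mm height, lid 58 mm in diameter from 70 mm to the top at 84 mm. The point is the jar's centre, 42 mm above its underside; z up. About 0.36 kg. Starts upright in the delivery tray.
- carton_centre (a point): Plain buff cardboard carton with a pale band, upright, 58 mm (its x) by 72 mm (its y) by 84 mm high, closed and stiff. The point is its centre, 42 mm above its underside. About 0.22 kg. Starts upright in the delivery tray; fits its compartment only when about square to it.
- teatin_centre (a point): Square steel tea tin with a dull green band, 58 by 58 mm (sides along its x and y) up to 64 mm height, with a round lid 48 mm in diameter from there to its top at 76 mm. The point is its centre, 38 mm above its underside. About 0.2 kg. Starts upright in the delivery tray.
- smallcan_centre (a point): Small round steel food can with a rust-brown band and a pull tab, 62 mm in diameter, 66 mm high. The point is its centre, 33 mm above its underside. About 0.28 kg. Starts upright in the delivery tray.
- mill: Dark wooden pepper mill, 50 mm in diameter at the foot, 84 mm high, origin at the centre of its underside; stands among the shopping in the delivery tray and stays there.
- ramekin: White ceramic bowl, 80 mm across, 42 mm high, origin at the centre of its underside; stays among the shopping in the delivery tray: a fixed cardboard tray, left or right of the oak one, 236 by 356 mm, floor 4 mm and lip 24 mm above the table, where six things stand some 120 mm apart in 2 rows of 3, in any order.

How it is judged:
By the outcome, as a careful person would: the job done as asked, in the order asked, and still so for the second after the job is handed in, with the robot touching nothing.
It also fails if it takes over 122 s, if anything falls off the work surface, if the arm or the gripper's body presses on something with over 40 N, if the wrist force passes 120 N, or if a joint passes its speed limit or range.

## Working session

There is one attempt and no reset: what is moved stays moved. The work goes in short steps, Python scripts to look and compute and a tool call to move; the robot and the scene stay as the last step left them, time stands still between calls to the robot, and variables do not carry over. Pictures are saved under pics/ and viewed, at most 18 in all, crops included, and the job is handed in when it is done.

Besides the shell and the picture viewer there is one more tool, called after "Emit:" as name([rows], argument=value, ...), one row to a line, values as JSON. send_rows: Moves the arm, as the interface text tells. Its arguments: {"type":"object","properties":{"moves":{"type":"array"},"claw":{"type":"number"}},"required":["moves"]}

```bash
mkdir -p pics; python3 - <<'E'
from rig import ctrl
import cv2,numpy as np,pickle
d={}
for n in ("scene","top","wrist"):
    r=ctrl.get_image(n); d[n]=r
    cv2.imwrite(f"pics/{n}0.png",r["image"][:,:,::-1])
    print(n,np.round(r["t"]),np.round(-r["R"].T@r["t"]),r["R"].round(2).tolist(),r["D"])
pickle.dump(d,open("v0.pkl","wb"))
s=ctrl.get_state();print(s)
E
```

```text
scene [-453. -185. 1287.] [ 794. -537.  988.] [[0.88, 0.47, 0.01], [0.4, -0.74, -0.54], [-0.25, 0.48, -0.84]] [-0.16239064  0.          0.          0.          0.        ]
top [-19. 501. 733.] [355.  23. 814.] [[0.02, -1.0, 0.04], [-0.98, -0.03, -0.19], [0.19, -0.04, -0.98]] [-0.10904932  0.          0.          0.          0.        ]
wrist [-649.  -34.  391.] [130. 641. 384.] [[0.31, 0.95, -0.0], [0.91, -0.3, 0.28], [0.26, -0.09, -0.96]] [-0.02263623  0.          0.          0.          0.        ]
{'time': 0.15, 'qpos': array([-1.27948828,  0.61566301, -0.01261376,  1.42449005,  0.00809885,
        1.10339532, -0.04041632]), 'qd': array([-9.05729624e-04, -3.25197111e-03, -2.93570093e-04, -3.35947309e-03,
        8.70051802e-04, -3.89425590e-05, -1.56335675e-04]), 'effort': array([ 5.31643982e-04, -4.59346282e+01,  2.09377510e-01, -1.65943909e+01,
       -6.11347519e-02,  1.81394862e-02,  1.64178673e-04]), 'position': array([202.91842912, 616.89683374, 217.78290877]), 'eef_rot': array([[-9.49936589e-01,  3.12442218e-01, -5.80306216e-04],
       [ 3.12442756e-01,  9.49934855e-01, -1.81524326e-03],
       [-1.59055295e-05, -1.90567847e-03, -9.99998184e-01]]), 'ft_force': array([-0.0192732 ,  0.29830817, -0.1674575 ]), 'wrist_torque': array([-0.02478383, -0.05445066, -0.0474567 ]), 'finger_force': 0.0, 'gripper_width': 92.9935671941021}
```

View pics/top0.png

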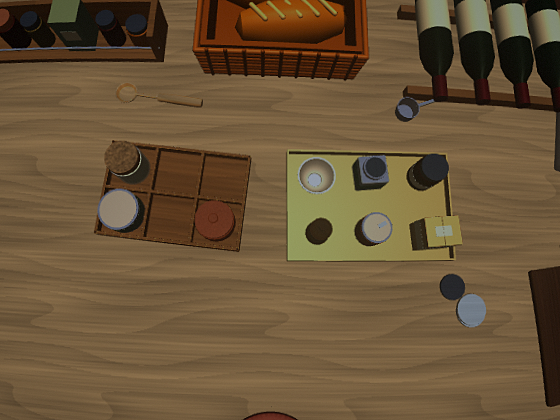

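View pics/scene0.png

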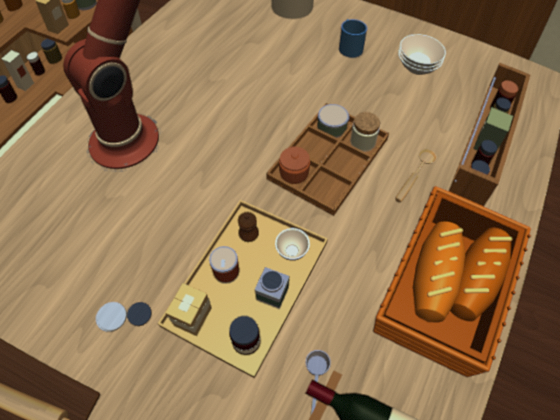

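The top view shows the oak tray left: storejar (123,158), wide can (119,210), crock (214,219). The delivery tray right holds ramekin (316,175), tea tin (373,170), jam (432,170), mill (319,231), small can (377,228) and carton (441,232). I'll enlarge both.

```bash
cat > h.py <<'E'
import cv2,numpy as np
def ray(r,px):
    u=cv2.undistortPoints(np.array(px,float).reshape(-1,1,2),r["mtx"],r["D"]).reshape(-1,2)
    d=np.c_[u,np.ones(len(u))]@r["R"]
    return -r["R"].T@r["t"],d
def plane(r,px,z):
    c,d=ray(r,px); return (c+d*((z-c[2])/d[:,2])[:,None])[:,:2]
def proj(r,X):
    return cv2.projectPoints(np.array(X,float).reshape(-1,1,3),cv2.Rodrigues(r["R"])[0],r["t"],r["mtx"],r["D"])[0].reshape(-1,2)
def crop(r,x,y,w,h,k,name):
    i=r["image"][y:y+h,x:x+w,::-1]; cv2.imwrite(name,np.clip(cv2.resize(i,None,fx=k,fy=k,interpolation=cv2.INTER_CUBIC)*1.4,0,255))
E
python3 - <<'E'
import pickle;from h import *
d=pickle.load(open("v0.pkl","rb"))
crop(d["top"],280,140,190,130,4,"pics/t1.png");crop(d["top"],85,130,180,130,4,"pics/t2.png")
crop(d["scene"],155,195,180,180,3.3,"pics/s1.png")
E
```

```text
[ WARN:0@0.066] global loadsave.cpp:1063 imwrite_ Unsupported depth image for selected encoder is fallbacked to CV_8U.
```

View pics/t1.png

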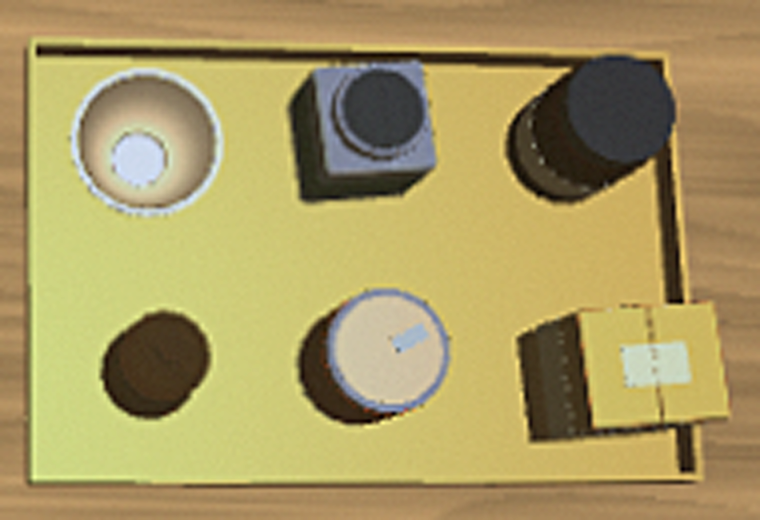

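View pics/t2.png

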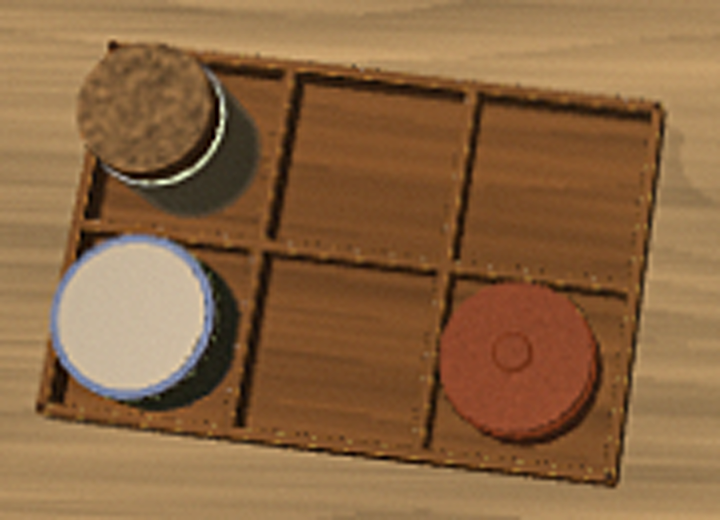

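View pics/s1.png

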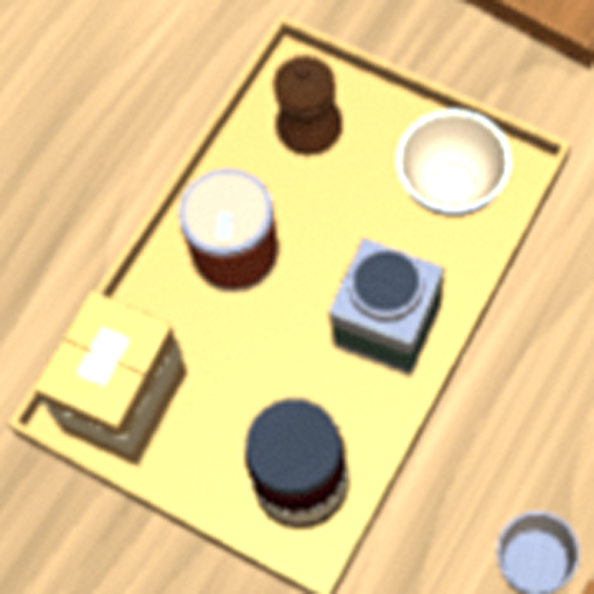

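The crops (scale 4 and 3.3) show the tops clearly. In top crop 1, jam lid (621,108), tea lid (384,109), can (389,350), carton corners (578,310) to (730,415). In top crop 2, tray corners (111,43),(663,104),(613,484),(40,409), wide can (133,317). Next I cast rays from both views.

```bash
cat > m.py <<'E'
import pickle;from h import *
d=pickle.load(open("v0.pkl","rb"));T,S=d["top"],d["scene"]
def A(p,o,k): return (np.array(p,float)+.5)/k-.5+np.array(o)
t1=lambda p:A(p,(280,140),4);t2=lambda p:A(p,(85,130),4);s1=lambda p:A(p,(155,195),3.3)
for n,a,b,z in [("jam",(621,108),(295,444),88),("tea",(384,109),(388,281),80),("can",(389,350),(227,213),70),("mill",(163,358),(305,78),88),("ram",(147,142),(455,160),46)]:
    print(n,plane(T,[t1(a)],z).round(1),plane(S,[s1(b)],z).round(1))
q=plane(T,t1([(578,310),(717,300),(730,415),(593,430)]),88);print("carton T",q.round(1).tolist(),q.mean(0))
q=plane(S,s1([(103,293),(172,330),(117,427),(37,385)]),88);print("carton S",q.round(1).tolist(),q.mean(0))
q=plane(T,t1([(313,69),(423,63),(437,163)]),68);print("tea corners T",q.round(1).tolist())
q=plane(S,s1([(365,240),(442,268),(333,313)]),68);print("tea S",q.round(1).tolist())
q=plane(T,t2([(111,43),(663,104),(613,484),(40,409)]),28);print("tray",q.round(1).tolist(),q.mean(0))
for i in range(4):
    e=q[(i+1)%4]-q[i];print(np.hypot(*e),np.degrees(np.arctan2(e[1],e[0])))
for n,a,z in [("wide",(133,317),54),("crock",(519,361),72),("store",(146,107),90)]: print(n,plane(T,[t2(a)],z).round(1))
E
python3 m.py
```

```text
jam [[ 589.8 -316.7]] [[ 592.6 -317.6]]
tea [[ 586.4 -196.3]] [[ 587.8 -195.6]]
can [[ 466.6 -198.5]] [[ 469.5 -200.4]]
mill [[457.2 -84.1]] [[468.  -95.7]]
ram [[574.6 -81.8]] [[576.6 -82.3]]
carton T [[486.0, -288.5], [493.0, -361.1], [436.1, -364.4], [427.6, -293.4]] [ 460.67640694 -326.87140808]
carton S [[437.1, -292.3], [488.7, -291.9], [493.7, -360.8], [435.9, -363.0]] [ 463.86876287 -327.00416594]
tea corners T [[609.9, -163.6], [615.7, -221.1], [562.9, -226.5]]
tea S [[557.9, -173.0], [611.2, -166.5], [565.3, -227.1]]
tray [[643.4, 352.5], [617.6, 55.6], [417.4, 73.3], [445.9, 368.4]] [531.03973706 212.43614013]
298.0464016569231 -94.97305273249249
200.97733725314947 174.92276433231183
296.3774541268084 84.48313688876874
198.16842072734573 -4.5923125952686235
wide [[490.4 314.3]]
crock [[471.5 118. ]]
store [[588.  305.1]]
```

Emit:
send_rows([
  {"linear":[0.25,-0.25,0],"yaw":-0.035},
  {"linear":[0.5,-0.5,0],"yaw":-0.07},
  {"linear":[0.75,-0.75,0],"yaw":-0.105},
  {"linear":[1,-1,0],"yaw":-0.14},
], claw=0)

```text
time: 0.48
position: [303.8, 516.1, 218.3]
eef_rot: [[-0.723, 0.691, -0.0], [0.691, 0.723, -0.001], [-0.0, -0.001, -1.0]]
ft_force: [0.1, -0.5, 0.7]
gripper_width: 92.6
finger_force: 0.0
```

Emit:
send_rows([
  {"linear":[0.25,-0.25,0],"yaw":-0.035},
  {"linear":[0.5,-0.5,0],"yaw":-0.07},
  {"linear":[0.75,-0.75,0],"yaw":-0.105},
  {"linear":[1,-1,0],"yaw":-0.14},
])

```text
time: 0.82
position: [403.8, 415.9, 218.5]
eef_rot: [[-0.36, 0.933, -0.001], [0.933, 0.36, -0.0], [-0.0, -0.001, -1.0]]
ft_force: [1.0, 0.1, 0.1]
gripper_width: 93.3
finger_force: 0.0
```

Emit:
send_rows([
  {"linear":[0.25,-0.25,0],"yaw":-0.035},
  {"linear":[0.5,-0.5,0],"yaw":-0.07},
  {"linear":[0.75,-0.75,0],"yaw":-0.105},
  {"linear":[1,-1,0],"yaw":-0.147},
])

```text
time: 1.15
position: [503.8, 316.1, 218.5]
eef_rot: [[0.087, 0.996, -0.001], [0.996, -0.087, 0.0], [0.0, -0.001, -1.0]]
ft_force: [0.3, -0.2, 0.1]
gripper_width: 93.1
finger_force: 0.0
```

Emit:
send_rows([
  {"linear":[0.05,-0.33,0],"yaw":0},
  {"linear":[0.1,-0.67,0],"yaw":0},
  {"linear":[0.14,-1,0],"yaw":0},
  {"linear":[0.14,-1,0],"yaw":0},
])

```text
time: 1.48
position: [518.7, 207.5, 219.0]
eef_rot: [[0.094, 0.996, 0.001], [0.996, -0.094, -0.006], [-0.006, 0.001, -1.0]]
ft_force: [0.5, -1.1, 0.6]
gripper_width: 93.2
finger_force: 0.0
```

```bash
cat > snap.py <<'E'
import sys,pickle,cv2
from rig import ctrl
r=ctrl.get_image(sys.argv[1]);pickle.dump(r,open(sys.argv[2]+".pkl","wb"))
cv2.imwrite(f"pics/{sys.argv[2]}.png",r["image"][:,:,::-1]);s=ctrl.get_state();print(s["time"],s["position"],s["gripper_width"],s["ft_force"])
E
python3 snap.py wrist w1
```

```text
1.5333 [518.05459025 212.10182249 218.91445445] 93.00796201549643 [1.18031718 1.41896937 0.72444129]
```

Emit:
send_rows([
  {"linear":[0.05,-0.33,0],"yaw":0},
  {"linear":[0.1,-0.67,0],"yaw":0},
  {"linear":[0.14,-1,0],"yaw":0},
])

```text
time: 1.78
position: [531.0, 118.3, 218.4]
eef_rot: [[0.077, 0.997, -0.0], [0.997, -0.077, 0.001], [0.001, -0.0, -1.0]]
ft_force: [0.8, -0.1, -1.3]
gripper_width: 92.9
finger_force: 0.0
```

Emit:
send_rows([
  {"linear":[0.05,-0.33,0],"yaw":0},
  {"linear":[0.1,-0.67,0],"yaw":0},
  {"linear":[0.14,-1,0],"yaw":0},
])

```text
time: 2.03
position: [545.4, 17.6, 218.5]
eef_rot: [[0.079, 0.997, -0.0], [0.997, -0.079, 0.001], [0.001, -0.0, -1.0]]
ft_force: [0.4, 0.5, -0.6]
gripper_width: 92.8
finger_force: 0.0
```

Emit:
send_rows([
  {"linear":[0.05,-0.33,0],"yaw":0},
  {"linear":[0.1,-0.67,0],"yaw":0},
  {"linear":[0.14,-1,0],"yaw":0},
])

```text
time: 2.28
position: [559.7, -82.4, 218.4]
eef_rot: [[0.079, 0.997, 0.0], [0.997, -0.079, 0.001], [0.001, -0.0, -1.0]]
ft_force: [0.3, -0.2, -1.0]
gripper_width: 93.2
finger_force: 0.0
```

Emit:
send_rows([
  {"linear":[0.05,-0.33,0],"yaw":0},
  {"linear":[0.1,-0.67,0],"yaw":0},
  {"linear":[0.14,-1,0],"yaw":0},
])

```text
time: 2.53
position: [574.0, -182.4, 218.3]
eef_rot: [[0.079, 0.997, 0.0], [0.997, -0.079, 0.001], [0.001, 0.0, -1.0]]
ft_force: [0.2, -0.4, 1.0]
gripper_width: 92.9
finger_force: 0.0
```

Emit:
send_rows([
  {"linear":[0.05,-0.33,0],"yaw":0},
  {"linear":[0.1,-0.67,0],"yaw":0},
  {"linear":[0.14,-0.9,0],"yaw":0},
  {"linear":[0.14,-0.9,0],"yaw":0},
  {"linear":[0.14,-0.9,0],"yaw":0},
])

```text
time: 2.95
position: [587.3, -272.7, 217.8]
eef_rot: [[0.082, 0.997, -0.001], [0.997, -0.082, 0.001], [0.001, -0.001, -1.0]]
ft_force: [-0.5, 0.2, 0.1]
gripper_width: 93.2
finger_force: 0.0
```

```bash
python3 snap.py wrist w2; python3 -c "
import cv2,numpy as np
a=cv2.imread('pics/w1.png');b=cv2.imread('pics/w2.png')
cv2.imwrite('pics/w12.png',np.hstack([a,b])[:, :] if 0 else cv2.resize(np.vstack([a,b]),(800,1200))[:0] if 0 else b)"
```

```text
3.0 [ 587.71049413 -270.68379266  217.91215025] 92.89458762412166 [0.95822519 1.79540076 0.10628103]
```

View pics/w2.png

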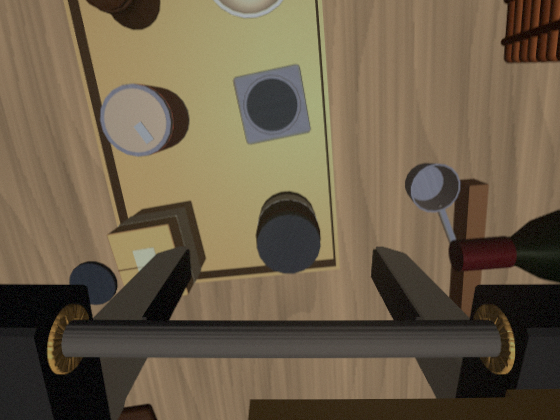

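View pics/w1.png

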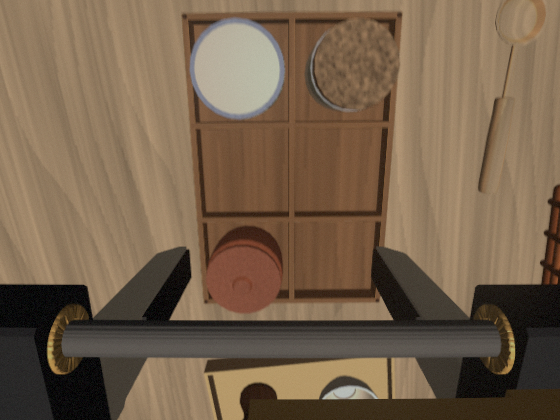

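w2 shows jam lid (288,241), tea lid (272,105), tea corners (234,78),(300,65),(310,132),(245,144) and can (138,120). In w1 the tray's outer corners are at about (183,15),(401,12),(382,299),(204,304), and the wide can at (238,69).

```bash
python3 - <<'E'
import pickle;from h import *
a=pickle.load(open("w1.pkl","rb"));b=pickle.load(open("w2.pkl","rb"))
for n,p,z in [("jam",(288,241),88),("tea",(272,105),80),("can",(138,120),70)]:print(n,plane(b,[p],z))
q=plane(b,[(234,78),(300,65),(310,132),(245,144)],68);print(q.round(1).tolist(),q.mean(0))
for i in range(4):
    e=q[(i+1)%4]-q[i];print(np.hypot(*e),np.degrees(np.arctan2(e[1],e[0])))
q=plane(a,[(183,15),(401,12),(382,299),(204,304)],28);print("tray",q.round(1).tolist(),q.mean(0))
for i in range(4):
    e=q[(i+1)%4]-q[i];print(np.hypot(*e),np.degrees(np.arctan2(e[1],e[0])))
print(plane(a,[(291,123),(291,217)],28),plane(a,[(238,69)],54))
E
```

```text
jam [[ 591.13985842 -312.63335523]]
tea [[ 587.18538847 -194.70890955]]
can [[ 470.03117127 -197.15958544]]
[[556.9, -170.1], [613.1, -164.4], [618.1, -220.1], [560.1, -225.8]] [ 587.05835265 -195.09338507]
56.519140943763254 5.6988693601662685
55.9108131586611 -84.91556738886297
58.26818806251708 -174.45670733166205
55.7988219061684 93.28674916831372
tray [[445.8, 371.2], [644.2, 355.1], [622.3, 60.7], [418.7, 73.9]] [532.73320851 215.21464214]
198.9859161077323 -4.64640279162047
295.18219840642666 -94.25449572640342
203.9892732893779 176.27687160627687
298.47692634190713 84.78580285643147
[[535.52351924 265.69487639]
 [527.0963079  168.88897275]] [[492.60586389 317.61851111]]
```

Emit:
send_rows([
  {"linear":[0.02,-0.2,-0.2],"yaw":0},
  {"linear":[0.04,-0.43,-0.5],"yaw":0},
  {"linear":[0.04,-0.43,-0.8],"yaw":0},
  {"linear":[0.04,-0.43,-0.95],"yaw":0},
  {"linear":[0.04,-0.43,-1],"yaw":0},
  {"linear":[0.04,-0.43,-1],"yaw":0},
])

```text
time: 3.5
position: [591.4, -312.1, 117.1]
eef_rot: [[0.078, 0.997, -0.002], [0.997, -0.078, 0.004], [0.003, -0.003, -1.0]]
ft_force: [0.5, -0.3, 0.2]
gripper_width: 92.7
finger_force: 0.0
```

Emit:
send_rows([
  {"linear":[0,0,-0.15],"yaw":0},
  {"linear":[0,0,-0.3],"yaw":0},
  {"linear":[0,0,-0.45],"yaw":0},
  {"linear":[0,0,-0.6],"yaw":0},
  {"linear":[0,0,-0.75],"yaw":0},
  {"linear":[0,0,-0.84],"yaw":0},
  {"linear":[0,0,-0.84],"yaw":0},
  {"linear":[0,0,-0.84],"yaw":0},
])

```text
time: 4.17
position: [592.1, -315.0, 35.6]
eef_rot: [[0.08, 0.997, 0.001], [0.997, -0.08, -0.0], [-0.0, 0.001, -1.0]]
ft_force: [-0.1, -0.1, 0.4]
gripper_width: 92.8
finger_force: 0.0
```

Emit:
send_rows([
  {"linear":[0,0,0],"yaw":0},
  {"linear":[0,0,0],"yaw":0},
  {"linear":[0,0,0],"yaw":0},
  {"linear":[0,0,0],"yaw":0},
  {"linear":[0,0,0],"yaw":0},
  {"linear":[0,0,0],"yaw":0},
  {"linear":[0,0,0],"yaw":0},
  {"linear":[0,0,0],"yaw":0},
  {"linear":[0,0,0],"yaw":0},
], claw=1)

```text
time: 4.92
position: [590.6, -315.6, 35.0]
eef_rot: [[0.082, 0.997, -0.001], [0.997, -0.082, 0.0], [0.0, -0.001, -1.0]]
ft_force: [-3.1, 0.3, 4.5]
gripper_width: 61.6
finger_force: 30.0
```

Emit:
send_rows([
  {"linear":[0,0,0.08],"yaw":0},
  {"linear":[0,0,0.25],"yaw":0},
  {"linear":[0,0,0.45],"yaw":0},
  {"linear":[0,0,0.7],"yaw":0},
  {"linear":[0,0,0.9],"yaw":0},
  {"linear":[0,0,1],"yaw":0},
])

```text
time: 5.42
position: [592.5, -316.1, 137.0]
eef_rot: [[0.081, 0.997, 0.004], [0.997, -0.081, -0.002], [-0.002, 0.004, -1.0]]
ft_force: [0.6, -0.7, -3.5]
gripper_width: 61.7
finger_force: 30.0
```

Emit:
send_rows([
  {"linear":[-0.03,0.15,0.1],"yaw":0},
  {"linear":[-0.08,0.4,0.2],"yaw":0},
  {"linear":[-0.13,0.65,0.3],"yaw":0},
  {"linear":[-0.18,0.9,0.3],"yaw":0},
])

```text
time: 5.75
position: [573.2, -223.7, 165.4]
eef_rot: [[0.081, 0.997, 0.002], [0.997, -0.081, 0.001], [0.001, 0.002, -1.0]]
ft_force: [0.2, -0.2, -3.4]
gripper_width: 61.7
finger_force: 30.0
```

Emit:
send_rows([
  {"linear":[-0.05,0.25,0],"yaw":0},
  {"linear":[-0.1,0.5,0],"yaw":0},
  {"linear":[-0.14,0.7,0],"yaw":0},
  {"linear":[-0.18,0.9,0],"yaw":0},
])

```text
time: 6.08
position: [553.7, -132.3, 163.5]
eef_rot: [[0.08, 0.997, -0.003], [0.997, -0.08, 0.002], [0.002, -0.003, -1.0]]
ft_force: [0.8, -0.7, -4.7]
gripper_width: 61.5
finger_force: 30.0
```

Emit:
send_rows([
  {"linear":[-0.05,0.25,0],"yaw":0},
  {"linear":[-0.1,0.5,0],"yaw":0},
  {"linear":[-0.14,0.7,0],"yaw":0},
  {"linear":[-0.18,0.9,0],"yaw":0},
])

```text
time: 6.42
position: [535.4, -42.7, 163.6]
eef_rot: [[0.08, 0.997, -0.003], [0.997, -0.08, 0.001], [0.001, -0.003, -1.0]]
ft_force: [0.6, -0.8, -3.8]
gripper_width: 61.7
finger_force: 30.0
```

Emit:
send_rows([
  {"linear":[-0.05,0.25,0],"yaw":0},
  {"linear":[-0.1,0.5,0],"yaw":0},
  {"linear":[-0.14,0.7,0],"yaw":0},
  {"linear":[-0.18,0.9,0],"yaw":0},
])

```text
time: 6.75
position: [517.2, 47.0, 163.7]
eef_rot: [[0.08, 0.997, -0.003], [0.997, -0.08, 0.001], [0.001, -0.003, -1.0]]
ft_force: [-0.6, -0.7, -3.5]
gripper_width: 61.8
finger_force: 30.0
```

Emit:
send_rows([
  {"linear":[-0.05,0.25,0],"yaw":0},
  {"linear":[-0.1,0.5,0],"yaw":0},
  {"linear":[-0.14,0.7,0],"yaw":0},
  {"linear":[-0.18,0.9,0],"yaw":0},
])

```text
time: 7.08
position: [499.0, 136.8, 163.7]
eef_rot: [[0.079, 0.997, -0.003], [0.997, -0.079, 0.0], [0.0, -0.003, -1.0]]
ft_force: [0.0, 0.1, -3.1]
gripper_width: 61.6
finger_force: 30.0
```

Emit:
send_rows([
  {"linear":[-0.05,0.25,0],"yaw":0},
  {"linear":[-0.1,0.5,0],"yaw":0},
  {"linear":[-0.15,0.7,0],"yaw":0},
  {"linear":[-0.18,0.83,0],"yaw":0},
  {"linear":[-0.18,0.83,0],"yaw":0},
  {"linear":[-0.18,0.83,0],"yaw":0},
  {"linear":[-0.18,0.83,0],"yaw":0},
])

```text
time: 7.67
position: [483.3, 215.3, 164.5]
eef_rot: [[0.084, 0.996, -0.0], [0.996, -0.084, -0.002], [-0.002, 0.0, -1.0]]
ft_force: [-0.1, -0.5, -3.6]
gripper_width: 62.4
finger_force: 30.0
```

```bash
python3 snap.py wrist w3; python3 snap.py top t3; python3 - <<'E'
import cv2,numpy as np
a=cv2.imread('pics/w3.png')[:, :];b=cv2.imread('pics/t3.png')[110:280,70:290]
b=cv2.resize(b,(440,340));a=a[120:400];a=cv2.resize(a,(680//2,170*2//2*1))if 0 else cv2.resize(a,(360,180))
c=np.zeros((340,800,3),np.uint8);c[:, :440]=b;c[:180,440:]=a;cv2.imwrite('pics/c3.png',c)
E
```

```text
7.7167 [483.50382981 215.11474784 164.63163674] 61.723963631503395 [-0.04015869  0.11926938 -4.32285043]
7.7667 [483.59474423 215.19471045 164.71055407] 62.015749694147566 [-0.00356024 -0.6181353  -1.8744451 ]
```

View pics/c3.png

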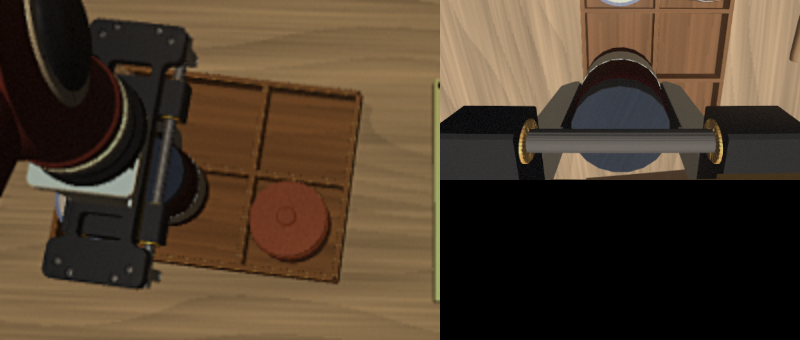

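The jar hangs upright between the fingers, over the front middle compartment. Lowering it now.

Emit:
send_rows([
  {"linear":[0,0.02,-0.1],"yaw":0},
  {"linear":[0,0.02,-0.3],"yaw":0},
  {"linear":[0,0.02,-0.5],"yaw":0},
  {"linear":[0,0.02,-0.7],"yaw":0},
  {"linear":[0,0.02,-0.85],"yaw":0},
  {"linear":[0,0.02,-0.95],"yaw":0},
  {"linear":[0,0.02,-1],"yaw":0},
])

```text
time: 8.35
position: [482.5, 218.5, 62.9]
eef_rot: [[0.083, 0.997, -0.002], [0.997, -0.083, -0.001], [-0.002, -0.002, -1.0]]
ft_force: [0.4, 0.2, -3.7]
gripper_width: 61.6
finger_force: 30.0
```

Emit:
send_rows([
  {"linear":[0,0,-0.06],"yaw":0},
  {"linear":[0,0,-0.12],"yaw":0},
  {"linear":[0,0,-0.17],"yaw":0},
  {"linear":[0,0,-0.21],"yaw":0},
  {"linear":[0,0,-0.24],"yaw":0},
  {"linear":[0,0,-0.26],"yaw":0},
  {"linear":[0,0,-0.27],"yaw":0},
  {"linear":[0,0,-0.27],"yaw":0},
  {"linear":[0,0,-0.27],"yaw":0},
])

```text
time: 9.1
position: [483.2, 219.5, 37.8]
eef_rot: [[0.081, 0.997, 0.0], [0.997, -0.081, 0.0], [0.0, 0.0, -1.0]]
ft_force: [0.5, -0.7, -4.2]
gripper_width: 61.8
finger_force: 30.0
```

Emit:
send_rows([
  {"linear":[0,0,-0.005],"yaw":0},
  {"linear":[0,0,-0.01],"yaw":0},
  {"linear":[0,0,-0.013],"yaw":0},
  {"linear":[0,0,-0.013],"yaw":0},
])

```text
time: 9.43
position: [483.3, 219.6, 37.0]
eef_rot: [[0.081, 0.997, 0.0], [0.997, -0.081, 0.001], [0.001, 0.0, -1.0]]
ft_force: [-0.7, -0.2, 2.5]
gripper_width: 61.6
finger_force: 30.0
```

Emit:
send_rows([
  {"linear":[0,0,0],"yaw":0},
  {"linear":[0,0,0],"yaw":0},
  {"linear":[0,0,0],"yaw":0},
  {"linear":[0,0,0],"yaw":0},
  {"linear":[0,0,0],"yaw":0},
  {"linear":[0,0,0],"yaw":0},
], claw=0)

```text
time: 9.93
position: [483.2, 219.5, 36.3]
eef_rot: [[0.081, 0.997, 0.0], [0.997, -0.081, 0.0], [0.0, 0.0, -1.0]]
ft_force: [-0.3, -0.3, 0.1]
gripper_width: 92.0
finger_force: 0.0
```

Emit:
send_rows([
  {"linear":[0,0,0.1],"yaw":0},
  {"linear":[0,0,0.3],"yaw":0},
  {"linear":[0,0,0.5],"yaw":0},
  {"linear":[0,0,0.75],"yaw":0},
  {"linear":[0,0,1],"yaw":0},
])

```text
time: 10.35
position: [482.8, 219.2, 137.8]
eef_rot: [[0.082, 0.997, -0.0], [0.997, -0.082, -0.0], [-0.0, -0.0, -1.0]]
ft_force: [0.2, 0.6, -0.1]
gripper_width: 92.7
finger_force: 0.0
```

```bash
python3 snap.py wrist w4
```

```text
10.4 [486.09421371 220.26537593 142.6395706 ] 93.0088851353901 [0.78160564 0.42237752 2.68421713]
```

View pics/w4.png

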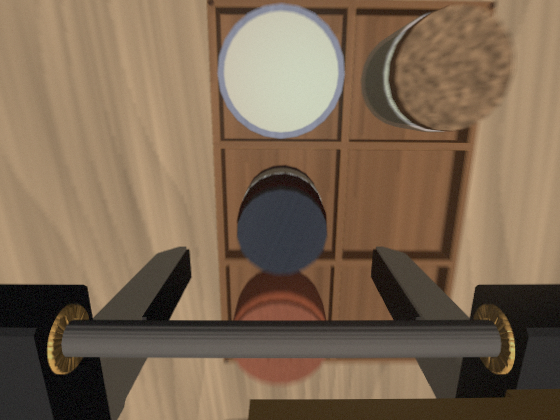

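w4: jam upright in the front middle compartment, lid at (282,230), well between wide can and crock. Next, the carton.

Emit:
send_rows([
  {"linear":[0,-0.2,0.1],"yaw":-0.028},
  {"linear":[0,-0.45,0.2],"yaw":-0.056},
  {"linear":[0,-0.7,0.2],"yaw":-0.085},
  {"linear":[0,-0.95,0.2],"yaw":-0.113},
])

```text
time: 10.73
position: [483.5, 123.7, 157.7]
eef_rot: [[0.426, 0.905, 0.002], [0.905, -0.426, 0.001], [0.002, 0.002, -1.0]]
ft_force: [0.2, 0.0, -0.7]
gripper_width: 92.8
finger_force: 0.0
```

Emit:
send_rows([
  {"linear":[0,-0.25,0],"yaw":-0.028},
  {"linear":[0,-0.5,0],"yaw":-0.056},
  {"linear":[0,-0.75,0],"yaw":-0.085},
  {"linear":[0,-0.95,0],"yaw":-0.113},
])

```text
time: 11.07
position: [483.0, 27.3, 157.1]
eef_rot: [[0.716, 0.698, 0.001], [0.698, -0.716, -0.0], [0.001, 0.001, -1.0]]
ft_force: [-0.3, 0.0, -0.0]
gripper_width: 93.2
finger_force: 0.0
```

Emit:
send_rows([
  {"linear":[0,-0.25,0],"yaw":-0.028},
  {"linear":[0,-0.5,0],"yaw":-0.056},
  {"linear":[0,-0.75,0],"yaw":-0.085},
  {"linear":[0,-0.95,0],"yaw":-0.113},
])

```text
time: 11.4
position: [482.9, -67.7, 157.1]
eef_rot: [[0.914, 0.406, 0.001], [0.406, -0.914, -0.0], [0.001, 0.001, -1.0]]
ft_force: [0.9, -0.5, 0.2]
gripper_width: 92.8
finger_force: 0.0
```

Emit:
send_rows([
  {"linear":[0,-0.25,0],"yaw":-0.028},
  {"linear":[0,-0.5,0],"yaw":-0.056},
  {"linear":[0,-0.75,0],"yaw":-0.085},
  {"linear":[0,-0.95,0],"yaw":-0.113},
])

```text
time: 11.73
position: [482.9, -162.6, 157.1]
eef_rot: [[0.998, 0.063, 0.001], [0.064, -0.998, -0.001], [0.001, 0.001, -1.0]]
ft_force: [-0.0, 0.0, -0.4]
gripper_width: 92.8
finger_force: 0.0
```

Emit:
send_rows([
  {"linear":[0,-0.25,0],"yaw":0},
  {"linear":[0,-0.5,0],"yaw":0},
  {"linear":[0,-0.75,0],"yaw":0},
  {"linear":[0,-0.95,0],"yaw":0},
])

```text
time: 12.07
position: [482.8, -257.7, 157.0]
eef_rot: [[0.998, 0.068, 0.001], [0.068, -0.998, -0.001], [0.001, 0.001, -1.0]]
ft_force: [-0.0, -0.1, -0.4]
gripper_width: 92.8
finger_force: 0.0
```

Emit:
send_rows([
  {"linear":[0,-0.25,0],"yaw":0},
  {"linear":[-0.1,-0.5,0],"yaw":0},
  {"linear":[-0.21,-0.71,0],"yaw":0},
  {"linear":[-0.21,-0.71,0],"yaw":0},
  {"linear":[-0.21,-0.71,0],"yaw":0},
])

```text
time: 12.48
position: [461.1, -327.9, 157.0]
eef_rot: [[0.998, 0.066, 0.0], [0.066, -0.998, -0.0], [0.0, 0.0, -1.0]]
ft_force: [-0.7, 0.4, 0.2]
gripper_width: 93.4
finger_force: 0.0
```

```bash
python3 snap.py wrist w5
```

```text
12.5333 [ 462.15289567 -326.16204367  156.56797194] 93.29895294980135 [-0.27983567 -0.1603872   0.10089173]
```

View pics/w5.png

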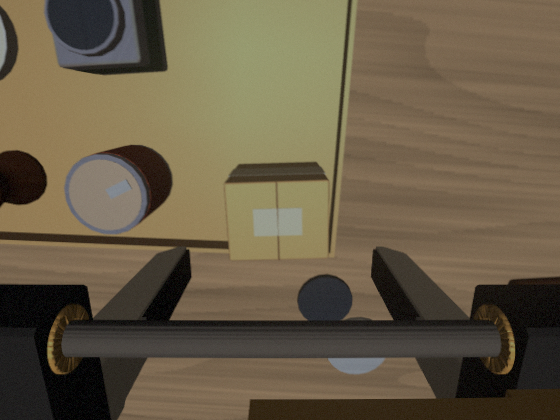

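w5: carton top corners about (225,181),(328,179),(328,257),(229,260), nearly square with the fingers.

```bash
python3 - <<'E'
import pickle;from h import *
b=pickle.load(open("w5.pkl","rb"))
q=plane(b,[(225,181),(328,179),(328,257),(229,260)],88);print(q.round(1).tolist(),q.mean(0))
for i in range(4):
    e=q[(i+1)%4]-q[i];print(np.hypot(*e),np.degrees(np.arctan2(e[1],e[0])))
print(plane(b,[(107,194)],70))
E
```

```text
[[487.7, -288.8], [493.6, -358.4], [436.6, -364.2], [429.6, -293.0]] [ 461.86926587 -326.11358525]
69.80988635336895 -85.14360752370176
57.27164914232961 -174.14525257844366
71.60808950946213 95.60754850456516
58.207138636419984 4.07463719961482
[[ 468.37151288 -198.96025803]]
```

Emit:
send_rows([
  {"linear":[0,0,-0.15],"yaw":0.005},
  {"linear":[0,0,-0.35],"yaw":0.005},
  {"linear":[0,0,-0.55],"yaw":0.005},
  {"linear":[0,0,-0.75],"yaw":0.005},
  {"linear":[0,0,-0.9],"yaw":0.005},
  {"linear":[0,0,-1],"yaw":0.005},
])

```text
time: 13.03
position: [462.8, -323.6, 54.6]
eef_rot: [[0.996, 0.088, -0.001], [0.088, -0.996, 0.003], [-0.001, -0.003, -1.0]]
ft_force: [-0.6, 0.7, 0.5]
gripper_width: 93.2
finger_force: 0.0
```

Emit:
send_rows([
  {"linear":[0,0,-0.1],"yaw":0},
  {"linear":[0,0,-0.18],"yaw":0},
  {"linear":[0,0,-0.22],"yaw":0},
  {"linear":[0,0,-0.22],"yaw":0},
  {"linear":[0,0,-0.22],"yaw":0},
])

```text
time: 13.45
position: [462.3, -326.8, 34.7]
eef_rot: [[0.996, 0.085, 0.001], [0.085, -0.996, -0.0], [0.001, 0.0, -1.0]]
ft_force: [0.3, 0.0, 0.7]
gripper_width: 92.6
finger_force: 0.0
```

Emit:
send_rows([
  {"linear":[0,0,0],"yaw":0},
  {"linear":[0,0,0],"yaw":0},
  {"linear":[0,0,0],"yaw":0},
  {"linear":[0,0,0],"yaw":0},
  {"linear":[0,0,0],"yaw":0},
  {"linear":[0,0,0],"yaw":0},
  {"linear":[0,0,0],"yaw":0},
  {"linear":[0,0,0],"yaw":0},
], claw=1)

```text
time: 14.12
position: [462.3, -326.4, 34.7]
eef_rot: [[0.996, 0.085, 0.001], [0.085, -0.996, 0.0], [0.001, -0.0, -1.0]]
ft_force: [-0.5, 1.7, 5.2]
gripper_width: 72.0
finger_force: 30.0
```

Emit:
send_rows([
  {"linear":[0,0,0.08],"yaw":0},
  {"linear":[0,0,0.25],"yaw":0},
  {"linear":[0,0,0.45],"yaw":0},
  {"linear":[0,0,0.7],"yaw":0},
  {"linear":[0,0,0.9],"yaw":0},
  {"linear":[0,0,1],"yaw":0},
])

```text
time: 14.62
position: [462.5, -327.8, 136.7]
eef_rot: [[0.996, 0.084, 0.002], [0.084, -0.996, -0.003], [0.002, 0.003, -1.0]]
ft_force: [0.2, -1.0, -1.8]
gripper_width: 71.9
finger_force: 30.0
```

Emit:
send_rows([
  {"linear":[0.05,0.15,0.1],"yaw":-0.01},
  {"linear":[0.1,0.4,0.2],"yaw":-0.02},
  {"linear":[0.16,0.65,0.3],"yaw":-0.03},
  {"linear":[0.22,0.88,0.3],"yaw":-0.04},
])

```text
time: 14.95
position: [484.6, -238.0, 165.4]
eef_rot: [[0.999, -0.043, 0.002], [-0.043, -0.999, -0.001], [0.002, 0.001, -1.0]]
ft_force: [1.1, -0.6, -2.1]
gripper_width: 71.8
finger_force: 30.0
```

Emit:
send_rows([
  {"linear":[0.05,0.22,0],"yaw":-0.01},
  {"linear":[0.1,0.44,0],"yaw":-0.014},
  {"linear":[0.16,0.66,0],"yaw":-0.014},
  {"linear":[0.22,0.88,0],"yaw":-0.014},
])

```text
time: 15.28
position: [505.6, -149.2, 163.7]
eef_rot: [[0.996, -0.085, -0.001], [-0.085, -0.996, 0.0], [-0.001, -0.0, -1.0]]
ft_force: [-0.0, 0.1, -2.3]
gripper_width: 71.8
finger_force: 30.0
```

Emit:
send_rows([
  {"linear":[0.05,0.22,0],"yaw":0},
  {"linear":[0.1,0.44,0],"yaw":0},
  {"linear":[0.16,0.66,0],"yaw":0},
  {"linear":[0.22,0.88,0],"yaw":0},
])

```text
time: 15.62
position: [527.6, -61.3, 163.6]
eef_rot: [[0.996, -0.085, -0.002], [-0.085, -0.996, -0.0], [-0.002, 0.0, -1.0]]
ft_force: [0.8, -0.3, -1.3]
gripper_width: 72.0
finger_force: 30.0
```

Emit:
send_rows([
  {"linear":[0.05,0.22,0],"yaw":0},
  {"linear":[0.1,0.44,0],"yaw":0},
  {"linear":[0.16,0.66,0],"yaw":0},
  {"linear":[0.22,0.88,0],"yaw":0},
])

```text
time: 15.95
position: [549.6, 26.6, 163.6]
eef_rot: [[0.996, -0.085, -0.002], [-0.085, -0.996, -0.0], [-0.002, 0.0, -1.0]]
ft_force: [-0.5, -0.6, -2.0]
gripper_width: 71.7
finger_force: 30.0
```

Emit:
send_rows([
  {"linear":[0.05,0.22,0],"yaw":0},
  {"linear":[0.1,0.44,0],"yaw":0},
  {"linear":[0.16,0.66,0],"yaw":0},
  {"linear":[0.22,0.86,0],"yaw":0},
  {"linear":[0.22,0.86,0],"yaw":0},
  {"linear":[0.22,0.86,0],"yaw":0},
  {"linear":[0.22,0.86,0],"yaw":0},
])

```text
time: 16.53
position: [571.4, 110.2, 163.9]
eef_rot: [[0.996, -0.086, -0.001], [-0.086, -0.996, -0.001], [-0.001, 0.002, -1.0]]
ft_force: [0.5, -0.3, -2.2]
gripper_width: 71.3
finger_force: 30.0
```

Emit:
send_rows([
  {"linear":[0,0,-0.1],"yaw":0},
  {"linear":[0,0,-0.3],"yaw":0},
  {"linear":[0,0,-0.5],"yaw":0},
  {"linear":[0,0,-0.65],"yaw":0},
  {"linear":[0,0,-0.75],"yaw":0},
  {"linear":[0,0,-0.8],"yaw":0},
  {"linear":[0,0,-0.8],"yaw":0},
  {"linear":[0,0,-0.8],"yaw":0},
])

```text
time: 17.2
position: [572.5, 110.8, 84.7]
eef_rot: [[0.996, -0.085, 0.001], [-0.085, -0.996, -0.0], [0.001, 0.0, -1.0]]
ft_force: [-0.6, 1.2, -1.0]
gripper_width: 71.7
finger_force: 30.0
```

```bash
python3 snap.py wrist w6; python3 snap.py top t6; python3 - <<'E'
import cv2,numpy as np
a=cv2.imread('pics/w6.png');b=cv2.resize(cv2.imread('pics/t6.png')[110:280,70:290],(440,340))
c=np.zeros((340,800,3),np.uint8);c[:,:440]=b;c[:270,440:]=cv2.resize(a,(360,270));cv2.imwrite('pics/c6.png',c)
E
```

```text
17.25 [572.79373227 110.90118299  85.12641725] 71.97239851080016 [ 0.53642424 -0.88668013 -1.01581021]
17.3 [572.86679778 111.11792766  85.2995287 ] 71.9414460615833 [-0.54790278 -0.19990921 -2.4785923 ]
```

View pics/c6.png

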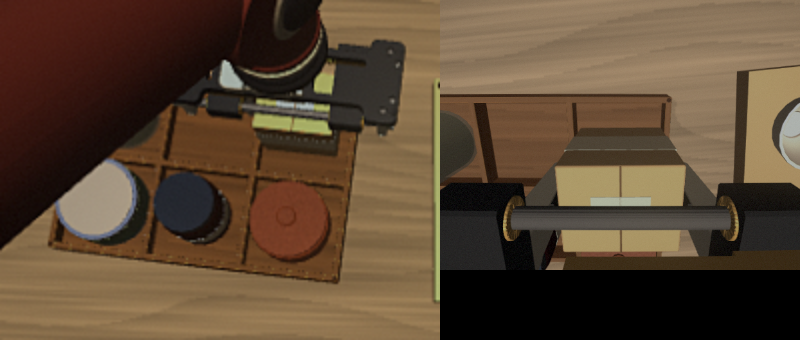

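The carton hangs square over the back right compartment. Lowering.

Emit:
send_rows([
  {"linear":[0,0,-0.1],"yaw":0},
  {"linear":[0,0,-0.2],"yaw":0},
  {"linear":[0,0,-0.29],"yaw":0},
  {"linear":[0,0,-0.36],"yaw":0},
  {"linear":[0,0,-0.41],"yaw":0},
  {"linear":[0,0,-0.44],"yaw":0},
  {"linear":[0,0,-0.46],"yaw":0},
  {"linear":[0,0,-0.47],"yaw":0},
  {"linear":[0,0,-0.47],"yaw":0},
  {"linear":[0,0,-0.47],"yaw":0},
])

```text
time: 18.13
position: [572.3, 111.4, 37.6]
eef_rot: [[0.996, -0.085, 0.001], [-0.085, -0.996, 0.0], [0.001, -0.0, -1.0]]
ft_force: [0.2, -0.5, -3.1]
gripper_width: 72.1
finger_force: 30.0
```

Emit:
send_rows([
  {"linear":[0,0,-0.005],"yaw":0},
  {"linear":[0,0,-0.01],"yaw":0},
  {"linear":[0,0,-0.013],"yaw":0},
  {"linear":[0,0,-0.013],"yaw":0},
])

```text
time: 18.47
position: [572.4, 111.4, 36.8]
eef_rot: [[0.996, -0.084, 0.001], [-0.084, -0.996, 0.001], [0.001, -0.001, -1.0]]
ft_force: [-1.3, 0.4, 3.1]
gripper_width: 71.9
finger_force: 30.0
```

Emit:
send_rows([
  {"linear":[0,0,0],"yaw":0},
  {"linear":[0,0,0],"yaw":0},
  {"linear":[0,0,0],"yaw":0},
  {"linear":[0,0,0],"yaw":0},
  {"linear":[0,0,0],"yaw":0},
  {"linear":[0,0,0],"yaw":0},
], claw=0)

```text
time: 18.97
position: [572.1, 111.4, 35.9]
eef_rot: [[0.996, -0.085, 0.0], [-0.085, -0.996, -0.0], [0.0, 0.0, -1.0]]
ft_force: [0.6, 0.2, 0.0]
gripper_width: 93.1
finger_force: 0.0
```

Emit:
send_rows([
  {"linear":[0,0,0.1],"yaw":0},
  {"linear":[0,0,0.3],"yaw":0},
  {"linear":[0,0,0.5],"yaw":0},
  {"linear":[0,0,0.75],"yaw":0},
  {"linear":[0,0,1],"yaw":0},
])

```text
time: 19.38
position: [571.8, 111.2, 137.5]
eef_rot: [[0.996, -0.085, -0.0], [-0.085, -0.996, -0.0], [-0.0, 0.0, -1.0]]
ft_force: [-0.1, 0.7, -1.1]
gripper_width: 93.1
finger_force: 0.0
```

Emit:
send_rows([
  {"linear":[0,-0.1,0.1],"yaw":0.035},
  {"linear":[0,-0.3,0.2],"yaw":0.07},
  {"linear":[0,-0.55,0.2],"yaw":0.105},
  {"linear":[0,-0.77,0.2],"yaw":0.14},
])

```text
time: 19.72
position: [572.6, 33.1, 157.8]
eef_rot: [[0.936, 0.353, 0.003], [0.353, -0.936, -0.001], [0.002, 0.002, -1.0]]
ft_force: [0.7, -1.1, -0.6]
gripper_width: 92.8
finger_force: 0.0
```

Emit:
send_rows([
  {"linear":[0,-0.2,0],"yaw":0.035},
  {"linear":[0,-0.4,0],"yaw":0.07},
  {"linear":[0,-0.6,0],"yaw":0.105},
  {"linear":[0,-0.77,0],"yaw":0.14},
])

```text
time: 20.05
position: [571.9, -44.7, 157.0]
eef_rot: [[0.698, 0.716, 0.001], [0.716, -0.698, -0.001], [-0.0, 0.001, -1.0]]
ft_force: [0.1, -0.2, 0.6]
gripper_width: 92.7
finger_force: 0.0
```

Emit:
send_rows([
  {"linear":[0,-0.2,0],"yaw":0.035},
  {"linear":[0,-0.4,0],"yaw":0.07},
  {"linear":[0,-0.6,0],"yaw":0.105},
  {"linear":[0,-0.77,0],"yaw":0.14},
])

```text
time: 20.38
position: [571.8, -121.8, 156.9]
eef_rot: [[0.326, 0.945, 0.001], [0.945, -0.326, -0.001], [-0.001, 0.001, -1.0]]
ft_force: [0.3, -0.1, 0.3]
gripper_width: 93.1
finger_force: 0.0
```

Emit:
send_rows([
  {"linear":[0.05,-0.2,0],"yaw":0.035},
  {"linear":[0.1,-0.4,0],"yaw":0.07},
  {"linear":[0.15,-0.6,0],"yaw":0.105},
  {"linear":[0.15,-0.76,0],"yaw":0.14},
  {"linear":[0.15,-0.76,0],"yaw":0.14},
  {"linear":[0.15,-0.76,0],"yaw":0.14},
  {"linear":[0.15,-0.76,0],"yaw":0.14},
])

```text
time: 20.97
position: [587.1, -194.1, 156.2]
eef_rot: [[-0.102, 0.995, -0.0], [0.995, 0.102, 0.001], [0.001, -0.0, -1.0]]
ft_force: [-0.2, -0.7, 0.1]
gripper_width: 92.7
finger_force: 0.0
```

```bash
python3 snap.py wrist w7;python3 snap.py top t7; python3 - <<'E'
import cv2,numpy as np
a=cv2.imread('pics/w7.png');b=cv2.resize(cv2.imread('pics/t7.png')[110:280,70:290],(440,340))
c=np.zeros((600,800,3),np.uint8);c[:180,560:]=b[:180,:240]*0;c[:420,:560]=a;c[420:,:233]=cv2.resize(b,(233,180));cv2.imwrite('pics/c7.png',c[:, :560])
E
```

```text
21.0167 [ 587.21389486 -193.51994644  156.10367944] 93.0811785274503 [ 0.41340279  0.36524904 -0.22618754]
21.0667 [ 587.32556067 -193.36247422  156.07901283] 92.91079976254308 [ 0.30801677 -0.42030561 -0.60360877]
```

View pics/c7.png

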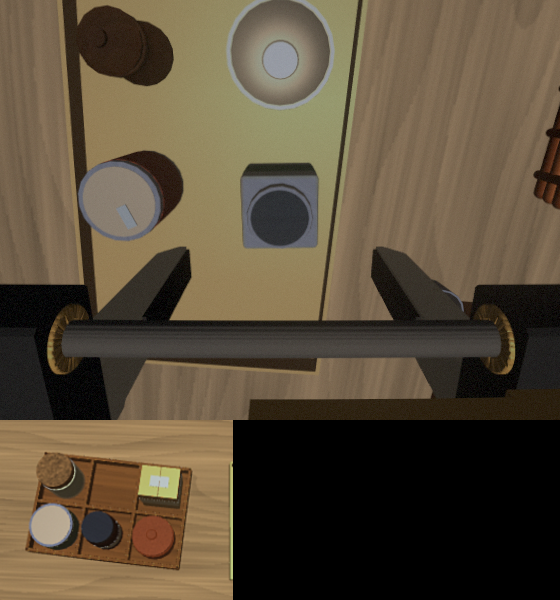

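c7: carton stands square in the back right compartment; the tea tin is centred and square between the fingers, lid (280,215).

Emit:
send_rows([
  {"linear":[0,0,-0.15],"yaw":0},
  {"linear":[0,0,-0.35],"yaw":0},
  {"linear":[0,0,-0.55],"yaw":0},
  {"linear":[0,0,-0.75],"yaw":0},
  {"linear":[0,0,-0.9],"yaw":0},
  {"linear":[0,0,-1],"yaw":0},
])

```text
time: 21.57
position: [586.5, -193.4, 54.3]
eef_rot: [[-0.105, 0.994, -0.003], [0.994, 0.105, 0.001], [0.002, -0.002, -1.0]]
ft_force: [1.4, 0.5, 0.4]
gripper_width: 92.9
finger_force: 0.0
```

Emit:
send_rows([
  {"linear":[0,0,-0.1],"yaw":0},
  {"linear":[0,0,-0.2],"yaw":0},
  {"linear":[0,0,-0.24],"yaw":0},
  {"linear":[0,0,-0.24],"yaw":0},
  {"linear":[0,0,-0.24],"yaw":0},
])

```text
time: 21.98
position: [587.3, -195.7, 32.3]
eef_rot: [[-0.104, 0.995, 0.0], [0.995, 0.104, -0.0], [-0.0, 0.0, -1.0]]
ft_force: [0.8, 0.7, 0.2]
gripper_width: 93.0
finger_force: 0.0
```

Emit:
send_rows([
  {"linear":[0,0,0],"yaw":0},
  {"linear":[0,0,0],"yaw":0},
  {"linear":[0,0,0],"yaw":0},
  {"linear":[0,0,0],"yaw":0},
  {"linear":[0,0,0],"yaw":0},
  {"linear":[0,0,0],"yaw":0},
  {"linear":[0,0,0],"yaw":0},
  {"linear":[0,0,0],"yaw":0},
  {"linear":[0,0,0],"yaw":0},
], claw=1)

```text
time: 22.73
position: [586.8, -195.6, 32.2]
eef_rot: [[-0.104, 0.995, -0.001], [0.995, 0.104, 0.0], [0.0, -0.001, -1.0]]
ft_force: [-1.3, -1.0, 1.7]
gripper_width: 58.3
finger_force: 30.0
```

Emit:
send_rows([
  {"linear":[0,0,0.08],"yaw":0},
  {"linear":[0,0,0.25],"yaw":0},
  {"linear":[0,0,0.45],"yaw":0},
  {"linear":[0,0,0.7],"yaw":0},
  {"linear":[0,0,0.9],"yaw":0},
  {"linear":[0,0,1],"yaw":0},
])

```text
time: 23.23
position: [588.5, -196.2, 135.0]
eef_rot: [[-0.104, 0.995, 0.004], [0.995, 0.104, -0.002], [-0.002, 0.004, -1.0]]
ft_force: [0.5, 0.8, -2.2]
gripper_width: 57.8
finger_force: 30.0
```

Emit:
send_rows([
  {"linear":[0,0.15,0.1],"yaw":-0.01},
  {"linear":[0,0.4,0.2],"yaw":-0.02},
  {"linear":[0,0.6,0.3],"yaw":-0.03},
  {"linear":[0,0.81,0.3],"yaw":-0.04},
])

```text
time: 23.57
position: [587.9, -113.9, 163.6]
eef_rot: [[0.024, 1.0, 0.003], [1.0, -0.024, -0.0], [-0.0, 0.003, -1.0]]
ft_force: [-0.6, -0.2, -1.2]
gripper_width: 58.1
finger_force: 30.0
```

Emit:
send_rows([
  {"linear":[0,0.2,0],"yaw":-0.01},
  {"linear":[0,0.4,0],"yaw":-0.02},
  {"linear":[0,0.6,0],"yaw":-0.02},
  {"linear":[0,0.81,0],"yaw":-0.02},
])

```text
time: 23.9
position: [586.5, -32.6, 161.5]
eef_rot: [[0.085, 0.996, -0.001], [0.996, -0.085, -0.0], [-0.0, -0.001, -1.0]]
ft_force: [0.2, 0.2, -1.3]
gripper_width: 57.8
finger_force: 30.0
```

Emit:
send_rows([
  {"linear":[0,0.2,0],"yaw":0},
  {"linear":[0,0.4,0],"yaw":0},
  {"linear":[0,0.6,0],"yaw":0},
  {"linear":[0,0.81,0],"yaw":0},
])

```text
time: 24.23
position: [586.5, 48.3, 161.5]
eef_rot: [[0.085, 0.996, -0.001], [0.996, -0.085, -0.0], [-0.0, -0.001, -1.0]]
ft_force: [-0.0, 0.6, -0.8]
gripper_width: 57.8
finger_force: 30.0
```

Emit:
send_rows([
  {"linear":[0,0.2,0],"yaw":0},
  {"linear":[0,0.4,0],"yaw":0},
  {"linear":[0,0.6,0],"yaw":0},
  {"linear":[0,0.81,0],"yaw":0},
])

```text
time: 24.57
position: [586.5, 129.2, 161.5]
eef_rot: [[0.085, 0.996, -0.001], [0.996, -0.085, -0.0], [-0.0, -0.001, -1.0]]
ft_force: [0.0, 0.9, -0.9]
gripper_width: 58.0
finger_force: 30.0
```

Emit:
send_rows([
  {"linear":[-0.02,0.2,0],"yaw":0},
  {"linear":[-0.04,0.4,0],"yaw":0},
  {"linear":[-0.06,0.6,0],"yaw":0},
  {"linear":[-0.06,0.81,0],"yaw":0},
  {"linear":[-0.06,0.81,0],"yaw":0},
  {"linear":[-0.06,0.81,0],"yaw":0},
  {"linear":[-0.06,0.81,0],"yaw":0},
])

```text
time: 25.15
position: [580.9, 208.2, 161.6]
eef_rot: [[0.085, 0.996, -0.001], [0.996, -0.085, -0.002], [-0.002, -0.001, -1.0]]
ft_force: [-0.1, -0.6, -1.9]
gripper_width: 57.9
finger_force: 30.0
```

Emit:
send_rows([
  {"linear":[0,0,-0.1],"yaw":0},
  {"linear":[0,0,-0.3],"yaw":0},
  {"linear":[0,0,-0.45],"yaw":0},
  {"linear":[0,0,-0.5],"yaw":0},
  {"linear":[0,0,-0.5],"yaw":0},
  {"linear":[0,0,-0.5],"yaw":0},
])

```text
time: 25.65
position: [581.4, 208.5, 112.0]
eef_rot: [[0.086, 0.996, 0.0], [0.996, -0.086, -0.0], [-0.0, 0.0, -1.0]]
ft_force: [1.0, 0.3, -0.7]
gripper_width: 58.0
finger_force: 30.0
```

```bash
python3 snap.py wrist w8
```

```text
25.7 [581.8676883  208.82994986 112.69906847] 57.577426180655145 [ 0.75698023  0.05487864 -1.97353537]
```

View pics/w8.png

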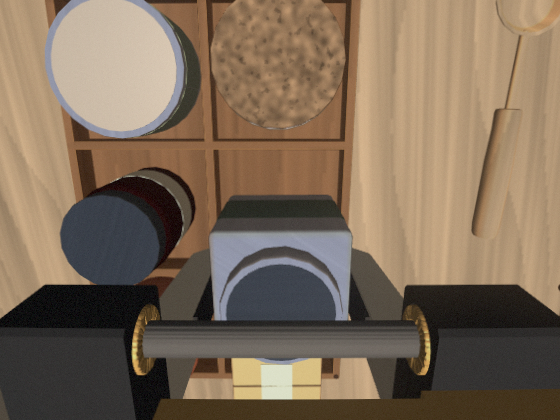

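w8: tin hangs centred over the back middle compartment, clear of jam (115,235), storejar (278,60) and carton. Lowering.

Emit:
send_rows([
  {"linear":[0,0,-0.1],"yaw":0},
  {"linear":[0,0,-0.25],"yaw":0},
  {"linear":[0,0,-0.4],"yaw":0},
  {"linear":[0,0,-0.52],"yaw":0},
  {"linear":[0,0,-0.62],"yaw":0},
  {"linear":[0,0,-0.7],"yaw":0},
  {"linear":[0,0,-0.74],"yaw":0},
  {"linear":[0,0,-0.76],"yaw":0},
  {"linear":[0,0,-0.77],"yaw":0},
  {"linear":[0,0,-0.77],"yaw":0},
  {"linear":[0,0,-0.77],"yaw":0},
])

```text
time: 26.62
position: [581.5, 209.6, 35.6]
eef_rot: [[0.084, 0.996, 0.001], [0.996, -0.084, 0.0], [0.001, 0.001, -1.0]]
ft_force: [0.3, 1.2, -1.6]
gripper_width: 58.1
finger_force: 30.0
```

Emit:
send_rows([
  {"linear":[0,0,-0.005],"yaw":0},
  {"linear":[0,0,-0.01],"yaw":0},
  {"linear":[0,0,-0.013],"yaw":0},
  {"linear":[0,0,-0.013],"yaw":0},
])

```text
time: 26.95
position: [581.3, 209.5, 34.2]
eef_rot: [[0.085, 0.996, 0.0], [0.996, -0.085, 0.0], [0.0, 0.0, -1.0]]
ft_force: [1.3, -1.1, 0.8]
gripper_width: 57.3
finger_force: 30.0
```

Emit:
send_rows([
  {"linear":[0,0,0],"yaw":0},
  {"linear":[0,0,0],"yaw":0},
  {"linear":[0,0,0],"yaw":0},
  {"linear":[0,0,0],"yaw":0},
  {"linear":[0,0,0],"yaw":0},
  {"linear":[0,0,0],"yaw":0},
], claw=0.18)

```text
time: 27.45
position: [581.1, 209.4, 33.7]
eef_rot: [[0.085, 0.996, 0.0], [0.996, -0.085, -0.0], [-0.0, 0.0, -1.0]]
ft_force: [0.2, 0.2, 0.5]
gripper_width: 76.1
finger_force: 0.0
```

Emit:
send_rows([
  {"linear":[0,0,0.1],"yaw":0},
  {"linear":[0,0,0.3],"yaw":0},
  {"linear":[0,0,0.5],"yaw":0},
  {"linear":[0,0,0.75],"yaw":0},
  {"linear":[0,0,1],"yaw":0},
])

```text
time: 27.87
position: [580.8, 209.3, 135.2]
eef_rot: [[0.085, 0.996, -0.0], [0.996, -0.085, -0.0], [-0.0, -0.0, -1.0]]
ft_force: [-0.5, -0.4, -0.1]
gripper_width: 76.6
finger_force: 0.0
```

Emit:
send_rows([
  {"linear":[-0.05,-0.15,0.1],"yaw":0.03},
  {"linear":[-0.1,-0.35,0.23],"yaw":0.06},
  {"linear":[-0.15,-0.6,0.23],"yaw":0.09},
  {"linear":[-0.22,-0.82,0.23],"yaw":0.125},
], claw=0)

```text
time: 28.2
position: [559.9, 126.2, 158.7]
eef_rot: [[-0.308, 0.951, 0.004], [0.951, 0.308, -0.0], [-0.001, 0.004, -1.0]]
ft_force: [0.7, -0.8, -0.1]
gripper_width: 92.7
finger_force: 0.0
```

Emit:
send_rows([
  {"linear":[-0.05,-0.2,0],"yaw":0.03},
  {"linear":[-0.1,-0.4,0],"yaw":0.06},
  {"linear":[-0.15,-0.6,0],"yaw":0.09},
  {"linear":[-0.22,-0.82,0],"yaw":0.125},
])

```text
time: 28.53
position: [537.2, 44.7, 157.6]
eef_rot: [[-0.649, 0.761, 0.002], [0.761, 0.649, 0.0], [-0.001, 0.001, -1.0]]
ft_force: [0.5, 0.2, 0.5]
gripper_width: 93.0
finger_force: 0.0
```

Emit:
send_rows([
  {"linear":[-0.05,-0.2,0],"yaw":0.03},
  {"linear":[-0.1,-0.4,0],"yaw":0.06},
  {"linear":[-0.15,-0.6,0],"yaw":0.09},
  {"linear":[-0.22,-0.82,0],"yaw":0.125},
])

```text
time: 28.87
position: [515.3, -37.4, 157.6]
eef_rot: [[-0.891, 0.455, 0.002], [0.455, 0.891, -0.0], [-0.002, 0.0, -1.0]]
ft_force: [-0.7, -0.6, 0.1]
gripper_width: 93.5
finger_force: 0.0
```

Emit:
send_rows([
  {"linear":[-0.05,-0.2,0],"yaw":0.03},
  {"linear":[-0.1,-0.4,0],"yaw":0.06},
  {"linear":[-0.15,-0.6,0],"yaw":0.09},
  {"linear":[-0.22,-0.82,0],"yaw":0.125},
])

```text
time: 29.2
position: [493.2, -119.5, 157.6]
eef_rot: [[-0.997, 0.079, 0.001], [0.079, 0.997, -0.001], [-0.001, -0.001, -1.0]]
ft_force: [-0.3, -0.4, -0.4]
gripper_width: 92.9
finger_force: 0.0
```

Emit:
send_rows([
  {"linear":[-0.05,-0.2,0],"yaw":0},
  {"linear":[-0.1,-0.4,0],"yaw":0},
  {"linear":[-0.15,-0.6,0],"yaw":0},
  {"linear":[-0.24,-0.8,0],"yaw":0},
  {"linear":[-0.24,-0.8,0],"yaw":0},
  {"linear":[-0.24,-0.8,0],"yaw":0},
  {"linear":[-0.24,-0.8,0],"yaw":0},
])

```text
time: 29.78
position: [469.5, -197.8, 157.2]
eef_rot: [[-0.996, 0.084, 0.001], [0.084, 0.996, 0.0], [-0.001, 0.0, -1.0]]
ft_force: [-0.6, 0.9, 0.3]
gripper_width: 93.1
finger_force: 0.0
```

```bash
python3 snap.py wrist w9;python3 snap.py top t9; python3 - <<'E'
import cv2,numpy as np
a=cv2.imread('pics/w9.png');b=cv2.imread('pics/t9.png')[130:260,85:265]
c=np.zeros((420,800,3),np.uint8);c[:420,:560]=a;c[:173,560:]=cv2.resize(b,(240,173));cv2.imwrite('pics/c9.png',c)
E
```

```text
29.8333 [ 469.70573606 -197.26508138  157.11116784] 92.657125572816 [ 0.53364925  0.12859077 -0.82964045]
29.8833 [ 469.73681517 -197.09726748  157.02205609] 92.70939945178525 [-0.59821241 -0.09659266  0.01182581]
```

View pics/c9.png

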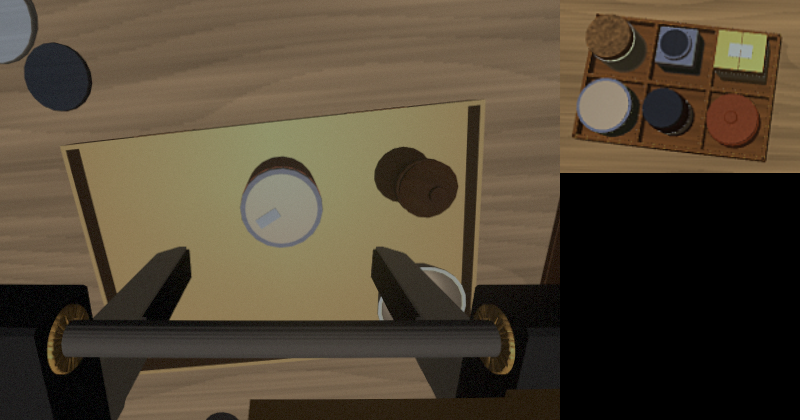

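All three placed items stand in place in the top view. The small can lid is at (281,207). I'll fit it for accuracy.

```bash
cat > ell.py <<'E'
import sys,pickle;from h import *
def fit(r,p,z,rad,tol=45):
    i=cv2.GaussianBlur(r["image"],(3,3),0);h=i.shape[:2];p=tuple(map(int,p))
    m=np.zeros((h[0]+2,h[1]+2),np.uint8)
    cv2.floodFill(i.copy(),m,p,0,(tol,)*3,(tol,)*3,cv2.FLOODFILL_FIXED_RANGE|cv2.FLOODFILL_MASK_ONLY|(255<<8)|4)
    m=m[1:-1,1:-1];c=max(cv2.findContours(m,cv2.RETR_EXTERNAL,cv2.CHAIN_APPROX_NONE)[0],key=cv2.contourArea)
    c=cv2.convexHull(c);w=plane(r,c.reshape(-1,2),z).astype(np.float32)
    e=cv2.fitEllipse(w);print(e, cv2.minEnclosingCircle(w));return e
E
python3 - <<'E'
import pickle;from ell import *
b=pickle.load(open("w9.pkl","rb"));t=pickle.load(open("t9.pkl","rb"));T=pickle.load(open("v0.pkl","rb"))["top"]
fit(b,(281,190),70,31);print(plane(b,[(281.5,207)],70))
fit(T,(375,230),70,31);fit(t,(119,210),54,42)
E
```

```text
((475.0198059082031, -193.39593505859375), (174.54197692871094, 404.6460876464844), 2.9017937183380127) ((444.3537902832031, -193.2886505126953), 154.30239868164062)
[[ 465.64852952 -197.45009147]]
((502.0616149902344, -168.3209991455078), (254.67794799804688, 358.51019287109375), 175.6444854736328) ((507.7136535644531, -165.3471221923828), 176.4696044921875)
((491.350830078125, 315.4324951171875), (76.50838470458984, 76.59648132324219), 17.927532196044922) ((491.3545837402344, 315.5005187988281), 38.751617431640625)
```

Emit:
send_rows([
  {"linear":[-0.015,0,-0.15],"yaw":0},
  {"linear":[-0.015,0,-0.35],"yaw":0},
  {"linear":[-0.015,0,-0.55],"yaw":0},
  {"linear":[-0.015,0,-0.75],"yaw":0},
  {"linear":[-0.015,0,-0.9],"yaw":0},
  {"linear":[-0.015,0,-1],"yaw":0},
])

```text
time: 30.38
position: [467.5, -197.0, 55.3]
eef_rot: [[-0.997, 0.082, -0.002], [0.082, 0.997, 0.001], [0.002, 0.001, -1.0]]
ft_force: [-1.0, -0.4, 0.2]
gripper_width: 93.0
finger_force: 0.0
```

Emit:
send_rows([
  {"linear":[0,0,-0.1],"yaw":0},
  {"linear":[0,0,-0.2],"yaw":0},
  {"linear":[0,0,-0.29],"yaw":0},
  {"linear":[0,0,-0.33],"yaw":0},
  {"linear":[0,0,-0.33],"yaw":0},
  {"linear":[0,0,-0.33],"yaw":0},
])

```text
time: 30.88
position: [467.7, -198.6, 23.8]
eef_rot: [[-0.996, 0.085, 0.0], [0.085, 0.996, -0.0], [-0.0, -0.0, -1.0]]
ft_force: [-0.7, -0.2, 0.0]
gripper_width: 92.7
finger_force: 0.0
```

Emit:
send_rows([
  {"linear":[0,0,0],"yaw":0},
  {"linear":[0,0,0],"yaw":0},
  {"linear":[0,0,0],"yaw":0},
  {"linear":[0,0,0],"yaw":0},
  {"linear":[0,0,0],"yaw":0},
  {"linear":[0,0,0],"yaw":0},
  {"linear":[0,0,0],"yaw":0},
  {"linear":[0,0,0],"yaw":0},
  {"linear":[0,0,0],"yaw":0},
], claw=1)

```text
time: 31.63
position: [467.7, -198.3, 24.0]
eef_rot: [[-0.996, 0.084, 0.0], [0.084, 0.996, 0.0], [-0.0, 0.0, -1.0]]
ft_force: [-0.2, 1.3, 3.4]
gripper_width: 61.7
finger_force: 30.0
```

Emit:
send_rows([
  {"linear":[0,0,0.08],"yaw":0},
  {"linear":[0,0,0.25],"yaw":0},
  {"linear":[0,0,0.45],"yaw":0},
  {"linear":[0,0,0.7],"yaw":0},
  {"linear":[0,0,0.9],"yaw":0},
  {"linear":[0,0,1],"yaw":0},
])

```text
time: 32.13
position: [468.2, -199.3, 126.0]
eef_rot: [[-0.996, 0.085, 0.003], [0.085, 0.996, -0.002], [-0.003, -0.001, -1.0]]
ft_force: [0.6, 0.5, -2.1]
gripper_width: 61.8
finger_force: 30.0
```

Emit:
send_rows([
  {"linear":[0.01,0.15,0.15],"yaw":0},
  {"linear":[0.02,0.35,0.35],"yaw":0},
  {"linear":[0.03,0.6,0.5],"yaw":0},
  {"linear":[0.04,0.86,0.6],"yaw":0},
])

```text
time: 32.47
position: [471.4, -112.6, 184.6]
eef_rot: [[-0.996, 0.087, 0.001], [0.087, 0.996, -0.001], [-0.001, -0.001, -1.0]]
ft_force: [0.2, -0.2, -2.6]
gripper_width: 61.6
finger_force: 30.0
```

Emit:
send_rows([
  {"linear":[0.01,0.22,0],"yaw":0},
  {"linear":[0.02,0.43,0],"yaw":0},
  {"linear":[0.03,0.65,0],"yaw":0},
  {"linear":[0.04,0.86,0],"yaw":0},
])

```text
time: 32.8
position: [474.6, -25.6, 183.2]
eef_rot: [[-0.996, 0.084, -0.002], [0.084, 0.996, -0.0], [0.002, -0.0, -1.0]]
ft_force: [0.3, 1.0, -2.1]
gripper_width: 61.9
finger_force: 30.0
```

Emit:
send_rows([
  {"linear":[0.01,0.22,0],"yaw":0},
  {"linear":[0.02,0.43,0],"yaw":0},
  {"linear":[0.03,0.65,0],"yaw":0},
  {"linear":[0.04,0.86,0],"yaw":0},
])

```text
time: 33.13
position: [478.7, 60.2, 183.0]
eef_rot: [[-0.996, 0.085, -0.002], [0.085, 0.996, -0.001], [0.002, -0.001, -1.0]]
ft_force: [0.1, 1.4, -2.6]
gripper_width: 61.5
finger_force: 30.0
```

Emit:
send_rows([
  {"linear":[0.01,0.22,0],"yaw":0},
  {"linear":[0.02,0.43,0],"yaw":0},
  {"linear":[0.03,0.65,0],"yaw":0},
  {"linear":[0.04,0.86,0],"yaw":0},
])

```text
time: 33.47
position: [482.7, 146.0, 182.9]
eef_rot: [[-0.996, 0.085, -0.002], [0.085, 0.996, -0.001], [0.002, -0.001, -1.0]]
ft_force: [0.6, -0.3, -2.8]
gripper_width: 61.9
finger_force: 30.0
```

Emit:
send_rows([
  {"linear":[0.01,0.22,0],"yaw":0},
  {"linear":[0.02,0.43,0],"yaw":0},
  {"linear":[0.03,0.65,0],"yaw":0},
  {"linear":[0.04,0.86,0],"yaw":0},
])

```text
time: 33.8
position: [486.7, 231.9, 182.8]
eef_rot: [[-0.996, 0.084, -0.002], [0.084, 0.996, -0.001], [0.002, -0.002, -1.0]]
ft_force: [1.0, -0.1, -3.1]
gripper_width: 61.8
finger_force: 30.0
```

Emit:
send_rows([
  {"linear":[0.01,0.22,0],"yaw":0},
  {"linear":[0.02,0.43,0],"yaw":0},
  {"linear":[0.03,0.65,0],"yaw":0},
  {"linear":[0.04,0.84,0],"yaw":0},
  {"linear":[0.04,0.84,0],"yaw":0},
  {"linear":[0.04,0.84,0],"yaw":0},
  {"linear":[0.04,0.84,0],"yaw":0},
  {"linear":[0.04,0.84,0],"yaw":0},
  {"linear":[0.04,0.84,0],"yaw":0},
])

```text
time: 34.55
position: [491.9, 313.7, 183.6]
eef_rot: [[-0.996, 0.087, -0.0], [0.087, 0.996, -0.001], [0.0, -0.001, -1.0]]
ft_force: [-0.3, -0.4, -3.3]
gripper_width: 61.7
finger_force: 30.0
```

```bash
python3 snap.py wrist w10; python3 -c "
import cv2;cv2.imwrite('pics/w10b.png',cv2.resize(cv2.imread('pics/w10.png'),(800,600),interpolation=cv2.INTER_CUBIC))"
```

```text
34.6 [491.87627438 314.00114776 183.69581571] 62.10879689630358 [-0.65515107  0.14627505 -2.67565391]
```

View pics/w10b.png

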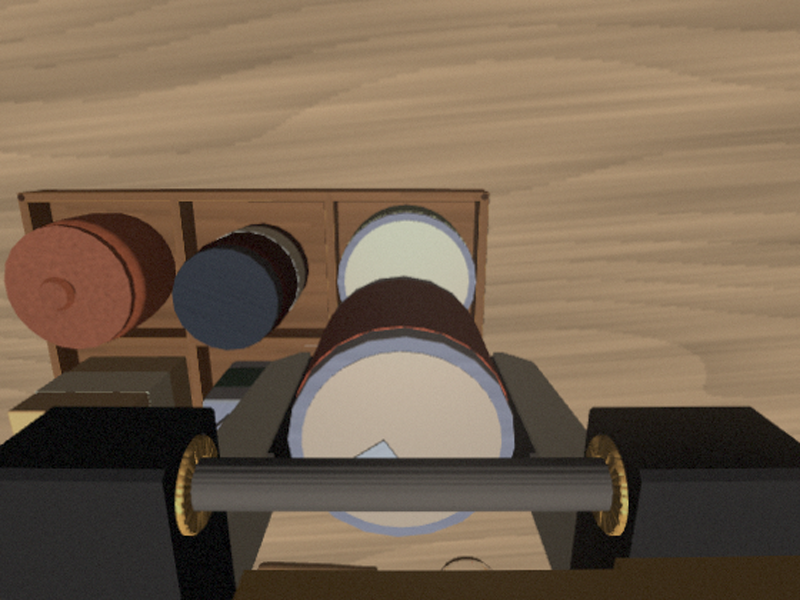

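w10b: held can's top rim spans columns 289–514 and rows 337–535. The wide can's rim spans columns 338–476, with its near edge at row 211.

```bash
python3 - <<'E'
import pickle;from h import *
b=pickle.load(open("w10.pkl","rb"));k=lambda p:(np.array(p,float)+.5)*.7-.5
s=plane(b,k([(289,440),(514,440),(402,337),(402,535)]),229.7);print(s.round(1).tolist(), (s[2]+s[3])/2,(s[0]+s[1])/2)
w=plane(b,k([(338,275),(476,275),(407,211)]),54);print(w.round(1).tolist(),"x ctr",w[2,0]+42,"y",(w[0,1]+w[1,1])/2)
q=plane(b,k([(20,193),(488,192)]),28);print(q)
E
```

```text
[[487.6, 283.0], [492.9, 343.8], [460.6, 316.1], [521.4, 310.8]] [491.00459858 313.47707765] [490.26686608 313.39490591]
[[483.6, 275.4], [490.8, 358.2], [449.1, 320.0]] x ctr 491.0674568334982 y 316.8083744888518
[[418.56872233  76.16692304]
 [444.61662695 371.59218685]]
```

Emit:
send_rows([
  {"linear":[0.005,0.01,-0.1],"yaw":0},
  {"linear":[0.005,0.01,-0.3],"yaw":0},
  {"linear":[0.005,0.01,-0.5],"yaw":0},
  {"linear":[0.005,0.01,-0.68],"yaw":0},
  {"linear":[0.005,0.01,-0.82],"yaw":0},
  {"linear":[0.005,0.01,-0.9],"yaw":0},
  {"linear":[0.005,0.01,-0.95],"yaw":0},
  {"linear":[0.005,0.01,-0.95],"yaw":0},
])

```text
time: 35.27
position: [491.7, 316.0, 87.6]
eef_rot: [[-0.996, 0.085, -0.002], [0.085, 0.996, -0.001], [0.002, -0.001, -1.0]]
ft_force: [-0.2, -0.1, -3.2]
gripper_width: 61.6
finger_force: 30.0
```

Emit:
send_rows([
  {"linear":[0,0,-0.05],"yaw":0},
  {"linear":[0,0,-0.09],"yaw":0},
  {"linear":[0,0,-0.115],"yaw":0},
  {"linear":[0,0,-0.13],"yaw":0},
  {"linear":[0,0,-0.135],"yaw":0},
  {"linear":[0,0,-0.135],"yaw":0},
  {"linear":[0,0,-0.135],"yaw":0},
])

```text
time: 35.85
position: [492.2, 316.5, 75.5]
eef_rot: [[-0.996, 0.085, 0.0], [0.085, 0.996, 0.0], [-0.0, 0.0, -1.0]]
ft_force: [0.0, -0.1, -3.8]
gripper_width: 61.9
finger_force: 30.0
```

Emit:
send_rows([
  {"linear":[0,0,-0.005],"yaw":0},
  {"linear":[0,0,-0.01],"yaw":0},
  {"linear":[0,0,-0.015],"yaw":0},
  {"linear":[0,0,-0.015],"yaw":0},
])

```text
time: 36.18
position: [492.2, 316.5, 74.0]
eef_rot: [[-0.996, 0.085, 0.0], [0.085, 0.996, 0.0], [-0.0, 0.0, -1.0]]
ft_force: [-0.4, -0.8, -0.5]
gripper_width: 61.5
finger_force: 30.0
```

Emit:
send_rows([
  {"linear":[0,0,-0.003],"yaw":0},
  {"linear":[0,0,-0.003],"yaw":0},
  {"linear":[0,0,-0.003],"yaw":0},
])

```text
time: 36.43
position: [492.2, 316.5, 74.0]
eef_rot: [[-0.996, 0.085, 0.0], [0.085, 0.996, 0.0], [-0.0, 0.0, -1.0]]
ft_force: [-1.0, -1.7, 3.8]
gripper_width: 61.6
finger_force: 30.0
```

Emit:
send_rows([
  {"linear":[0,0,0],"yaw":0},
  {"linear":[0,0,0],"yaw":0},
  {"linear":[0,0,0],"yaw":0},
  {"linear":[0,0,0],"yaw":0},
  {"linear":[0,0,0],"yaw":0},
  {"linear":[0,0,0],"yaw":0},
], claw=0.15)

```text
time: 36.93
position: [492.1, 316.5, 73.3]
eef_rot: [[-0.996, 0.084, -0.0], [0.084, 0.996, 0.0], [0.0, 0.0, -1.0]]
ft_force: [-0.7, -0.2, -0.1]
gripper_width: 79.0
finger_force: 0.0
```

Emit:
send_rows([
  {"linear":[0,0,0.05],"yaw":0},
  {"linear":[0,0,0.2],"yaw":0},
  {"linear":[0,0,0.4],"yaw":0},
  {"linear":[0,0,0.65],"yaw":0},
  {"linear":[0,0,0.9],"yaw":0},
  {"linear":[0,0,1],"yaw":0},
])

```text
time: 37.43
position: [493.7, 317.6, 177.3]
eef_rot: [[-0.996, 0.085, 0.005], [0.085, 0.996, 0.004], [-0.005, 0.004, -1.0]]
ft_force: [0.9, 1.0, -0.3]
gripper_width: 79.4
finger_force: 0.0
```

Emit:
send_rows([
  {"linear":[-0.2,0.2,0.1],"yaw":0},
  {"linear":[-0.4,0.4,0.1],"yaw":0},
  {"linear":[-0.6,0.6,0.1],"yaw":0},
  {"linear":[-0.8,0.8,0.1],"yaw":0},
  {"linear":[-0.9,1,0.1],"yaw":0},
])

```text
time: 37.85
position: [398.8, 417.5, 183.3]
eef_rot: [[-0.997, 0.082, -0.002], [0.082, 0.997, -0.001], [0.002, -0.001, -1.0]]
ft_force: [-0.5, -0.9, 0.1]
gripper_width: 79.3
finger_force: 0.0
```

Emit:
send_rows([
  {"linear":[-0.2,0.2,0.1],"yaw":0},
  {"linear":[-0.4,0.4,0.1],"yaw":0},
  {"linear":[-0.6,0.6,0.1],"yaw":0},
  {"linear":[-0.8,0.8,0.1],"yaw":0},
  {"linear":[-0.9,1,0.1],"yaw":0},
  {"linear":[-0.9,1,0.1],"yaw":0},
  {"linear":[-0.9,1,0.1],"yaw":0},
])

```text
time: 38.43
position: [310.7, 517.2, 192.8]
eef_rot: [[-0.997, 0.081, -0.001], [0.081, 0.997, -0.001], [0.001, -0.001, -1.0]]
ft_force: [0.2, -0.6, -0.3]
gripper_width: 79.2
finger_force: 0.0
```

```bash
python3 snap.py top t11; python3 snap.py scene s11; python3 - <<'E'
import cv2,numpy as np
b=cv2.imread('pics/t11.png')[120:270,75:275];a=cv2.imread('pics/s11.png')[85:235,240:410]
cv2.imwrite('pics/c11.png',np.hstack([cv2.resize(b,(420,315)),cv2.resize(a,(357,315))]))
E
```

```text
38.4833 [312.31555093 515.75452492 192.85146222] 79.02325728834232 [0.66451253 0.22879089 0.11304236]
38.5333 [313.20375422 515.05559936 192.96217332] 78.74172304743772 [ 0.31597496 -0.06656426  0.38750911]
```

View pics/c11.png

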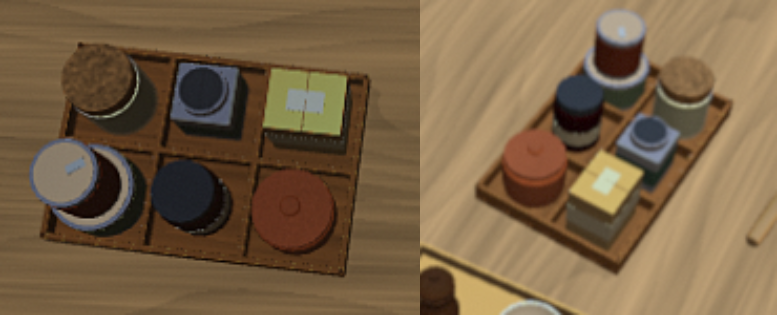

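c11: everything stands upright in the right compartments, and the small can (64,175) sits on the wide can. I'll check its offset numerically before handing in.

```bash
python3 - <<'E'
import pickle;from h import *
t=pickle.load(open("t11.pkl","rb"));s=pickle.load(open("s11.pkl","rb"))
k=lambda p,o:(np.array(p,float)+.5)/2.1-.5+np.array(o)
print("can",plane(t,[k((64,175),(75,120))],120),plane(s,[k((620,30) - np.array([420,0]),(240,85))],120))
e=k([(37,0)],(75,120))
print("wide right edge y-42:",plane(t,[k((134,186),(75,120)),k((83,230),(75,120))],54))
E
```

```text
can [[488.64011316 313.70041705]] [[493.51596142 307.31317777]]
wide right edge y-42: [[492.83284727 272.51119717]
 [449.38477172 317.55438984]]
```

```bash
python3 -c "
from rig import ctrl
print(ctrl.close_job())"
```

```text
the job is handed in; nothing more can be done
None
```

The job is handed in after about 39 s on the robot's clock: jam jar, carton and tea tin stand upright in their compartments, and the small can is centred on the wide can to within about 3 mm by the top camera.

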